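# Knock a printing block out of its carving nest

## Robot

A 7-joint arm with a two-finger parallel gripper is mounted at the origin on a cart in front of the work surface, level with it; the furniture and walls round the work are solid. World frame = base frame: x ahead of the robot, y to its left, z up, the work surface at z = 0. Lengths are in m, angles in rad, forces in N, time in s.
With the tool pointing down it reaches from about 0.4 to 0.925 m from the base axis. Payload 4.1 kg.
Tool frame: the origin (TCP) lies where the fingers leave the gripper's body, on its centre line; the fingertips stand 73 mm ahead of it and the grasp point (between the pads) lies 54 mm ahead of it (pinch_z is the distance from the TCP to the grasp point, in m); z points along the fingers, y is the line along which they close (so a half turn about z gives the same grasp; the last joint's range is limited). The gripper opens to 85 mm and grips with 20 to 120 N. Pads are 22 mm wide; open, the fingers measure 114 mm over their backs; the gripper's body (76 mm by 85 mm) begins 54 mm behind the grasp point. The pads swing forward as they close: fully open they stand 13 mm farther back than shut.
Start: joints at [1.108, 0.398, 0.045, 1.537, -0.019, 1.207, -0.051], TCP at [0.231, -0.607, 0.304] pointing down, gripper open.
Joint ranges: [-2.82, 2.82], [-0.49, 2.23], [-1.37, 1.46], [0, 2.46], [-1.36, 4.5], [0.23, 2], [-2.94, 2.94]. Speed limits (rad/s): [2.57, 2.57, 3.14, 3.14, 3.14, 3.14, 3.14].

## Interface

Orientations are given as a rotation vector (axis times angle).
In Python, from workcell import get_state, snapshot, hand_in, pinch_z gives the robot as it stands.
- The arm moves only by the tool step_arm, never from a script. Its argument "deltas" is a list of rows, each a list of 2 entries, a list of its own where there are three numbers: the shift along the tool's x, y, z in cm, then the turn, a rotation vector about the tool's x, y, z in rad. In form: [[[dx, dy, dz], [wx, wy, wz]], ...]. A call has 1 to 20 rows; each row shifts and turns the commanded pose from where the row before left it, along the tool's axes as they then stand; what a row does not reach is not made up. A row lasts 1/8 s, in which the tool goes at most 62.5 mm and 10.7 degrees, less where a joint would pass 70% of its speed; a pose out of reach is approached as far as the arm can. A call with a gripper value outside its range is refused whole. "fingers" is the finger opening in cm, from 0 to 8.54, set as the call begins (left out, the last holds). The fingers move at their own pace and stop on an object; "force" is the grip in N (left out, the last holds). Time passes only in rows, so rows that do not move let the fingers close. It gives the time, the measured TCP pose, the force, the opening and the grip force at its end, in the units of the state.
- get_state(): the state, without advancing time (a new reading comes with each control period).
- snapshot(name): name is "scene" or "side" or "wrist"; returns a dict with "frame" (480x640x3 uint8, blue, green, red), "range_z" (480x640 float32, m along the optical axis (not along the pixel's ray), 0 where there is no reading), "vertical_fov" (degrees; the focal length in pixels is half the picture's height over the tangent of half this angle, whatever the lens; pixels are square), "cx", "cy" (the principal point, pixels), "world_to_cam" (4x4, takes a point from world to camera coordinates). Camera axes: x right, y down, z forward; pixel columns grow to the right and rows downward; lengths in m; the calibration is good to about 2 mm. A picture is of the moment at which its call begins.
- hand_in(): hands the job in; it is judged then, once.
The state is a dict: "time": time; "q": joint angles; "joint_velocities": joint speeds; "joint_efforts": joint torques, N m; "tool_pos": TCP position; "tool_rot": TCP orientation; "force": force on the tool from outside, world axes, zero at the start; "torque": the same for the moment, N m; "finger_gap": opening from 0.0 (shut) to 1.0 (fully open); "finger_force": force on a finger pad.
Only numpy, scipy, OpenCV 4.12 (cv2) and the standard library are available. Lean on these libraries where they do the work, as an engineer would, in place of code of your own. Each camera call takes 0.05 s, during which the arm holds its last target. There are 200 camera calls.

## Task

The small carved printing block is stuck in the wooden carving nest. Raise the knockout rod by its knob to push the block up out of the pocket, take the block out and set it down flat on the table, released. Then take it again the other way, by its two ends, and lay it in the trough-shaped block rack: flat on the rack's floor, carved face up, lengthwise between the walls and not sticking out of the ends.

Things in the scene. Friction and masses are not known exactly. Their poses are not given: they have to be found in the camera images.
- clear_spot (a point): A point on the bare table top between the nest and the rack, always in this place, with nothing standing within 60 mm: a good spot, not a required one, to set the block down.
- block: Small pale wooden printing block, 36 (x) x 56 (y) x 26 (z) mm, about 80 g, a leaf carved in its upper face. Origin: centre of its underside; z out of the carved face. It starts on the floor of the nest's pocket, axes along the nest's, top 2 mm below the low side walls, held by a spring ball at each end.
- nest: Carving nest, fixed. Origin on the table under the pocket's centre. Pocket 38 (x) x 58 (y) mm, floor at z = 50 mm with an 18 mm hole. The walls along its long sides (+-x) are low: top at z = 78, out to x = +-32. The end cheeks (+-y) are 105 high, y = 29 to 43, 50 wide, with 10 mm high feet out to y = +-71. The raised block can be gripped only across its 36 mm width, along the nest's x.
- knockout (a joint): Height of the knockout rod in m: 0 down (rod top 2 mm below the pocket's floor), 0.022 fully raised (end stop): then the block stands 20 mm off the pocket's floor, 18 mm proud of the low walls. It slides straight up and stays where it is left (friction 4 N; raising it with the block takes about 10 to 15 N).
- knob (a point): Middle of the knob that raises the knockout rod: an upright wooden cylinder, diameter 22 mm, height 32 mm (16 above and below this point), on a 10 mm stem, 105 mm from the pocket's centre along the nest's +x, joined to the rod by a flat bar under the nest and moving with it. At rest this point is 74 mm above the table.
- block_rack: Block rack, a U-shaped wooden trough, fixed, open at both ends. Origin on the table under its centre; y along the trough. 64 mm wide (x), 180 long (y); floor at z = 6; 48 wide inside between two 8 mm walls whose top is at z = 42. Fingers do not fit between the walls and the block's long sides: the block goes in with its 56 mm length along the trough, held by its ends.
Mind the look-alikes: they are no part of the job. What is shaped like the block but green is not meant.

How it is judged:
By the outcome, as a careful person would: the job done as asked, in the order asked, and still so for the second after the job is handed in, with the robot touching nothing.
It also fails if it takes over 61 s, if anything falls off the work surface, if the arm or the gripper's body presses on something with over 40 N, if the wrist force passes 120 N, or if a joint passes its speed limit or range.

## Working session

There is one attempt and no reset: what is moved stays moved. The work goes in short steps, Python scripts to look and compute and a tool call to move; the robot and the scene stay as the last step left them, time stands still between calls to the robot, and variables do not carry over. Pictures are saved under pics/ and viewed, at most 10 in all, crops included, and the job is handed in when it is done.

Besides the shell and the picture viewer there is one more tool, called by a JSON object that holds its "api" and its "payload". step_arm: Moves the arm, as the interface text tells. Its arguments: {"type":"object","properties":{"deltas":{"type":"array"},"fingers":{"type":"number"},"force":{"type":"number"}},"required":["deltas"]}

```bash
mkdir -p pics; cat > h.py <<'E'
import numpy as np, cv2
from workcell import get_state, snapshot, hand_in, pinch_z
from scipy.spatial.transform import Rotation as R
def cam(n):
    s=snapshot(n); f=240/np.tan(np.radians(s["vertical_fov"])/2)
    return s,f
def cloud(s,f):
    v,u=np.mgrid[:480,:640]; z=s["range_z"]
    p=np.stack([(u-s["cx"])/f*z,(v-s["cy"])/f*z,z],-1)
    M=np.linalg.inv(s["world_to_cam"])
    P=p@M[:3,:3].T+M[:3,3]; P[z==0]=np.nan
    return P
E
python3 - <<'E'
from h import *
print(get_state(), pinch_z)
for n in("scene","side"):
    s,f=cam(n); cv2.imwrite(f"pics/{n}0.png",s["frame"]); np.savez(f"{n}0.npz",P=cloud(s,f),im=s["frame"],M=s["world_to_cam"],f=f,c=[s["cx"],s["cy"]])
    print(n,f,s["world_to_cam"])
E
```

```text
{'time': 0.0, 'q': array([ 1.10801226,  0.39922219,  0.04503602,  1.53791498, -0.01868897,
        1.20689859, -0.05072576]), 'joint_velocities': array([ 0.00022165,  0.00045342,  0.00011419, -0.0019493 ,  0.00221128,
        0.00043719,  0.00082078]), 'joint_efforts': array([ 7.08727130e-04, -4.75116634e+01,  1.36485111e+00, -2.54219288e+01,
        1.17164233e-02,  9.60078993e-03, -7.45558761e-07]), 'tool_pos': array([ 0.23112296, -0.6069793 ,  0.3028283 ]), 'tool_rot': array([-3.08781823e+00, -5.68066539e-01,  8.06455893e-04]), 'force': array([ 0.55196379,  0.11692687, -0.43135205]), 'torque': array([-0.04064806,  0.00813082, -0.06195799]), 'finger_force': 0.0, 'finger_gap': 1.0000980527541015} 0.0539
scene 494.94295363323727 [[-0.57762433 -0.816297    0.00305508  0.31701498]
 [-0.41756575  0.29225594 -0.86036348  0.27025276]
 [ 0.70141926 -0.49824257 -0.50967181  0.62467598]
 [ 0.          0.          0.          1.        ]]
side 556.2407039758913 [[ 0.94835045 -0.3163794   0.02314097 -0.48830188]
 [-0.18447015 -0.60935474 -0.77114043  0.17729052]
 [ 0.25807401  0.72704256 -0.63624439  1.07137269]
 [ 0.          0.          0.          1.        ]]
```

View pics/scene0.png

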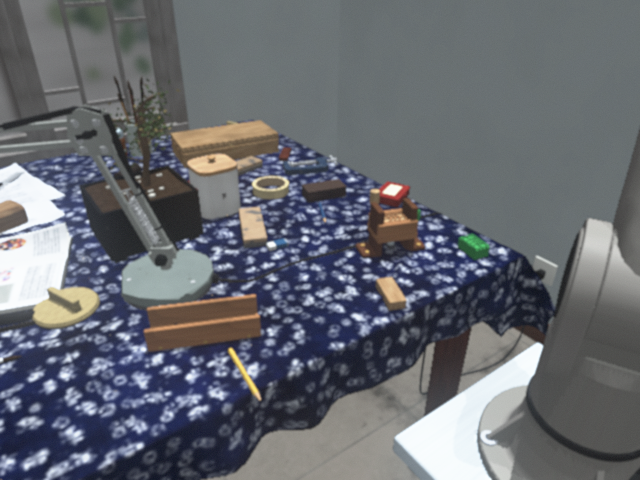

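View pics/side0.png

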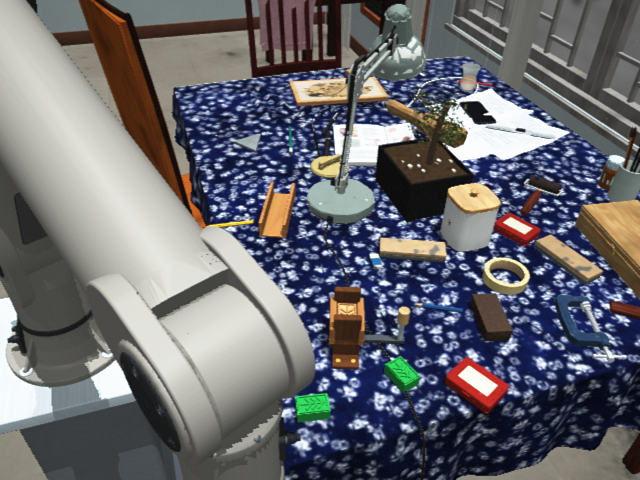

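The side view shows the nest at (347,325) with the pale block in its pocket at (347,310), the knob at (404,318) and the rack at (277,210), which has the lamp base beside it. The green blocks at (401,374) and (313,406) are look-alikes. There is also a loose pale piece in the scene view at (390,292). The block meant is the one in the nest. I'll measure and confirm it in a crop.

```bash
python3 - <<'E'
from h import *
d=np.load("side0.npz"); P=d["P"]; im=d["im"]
c=cv2.resize(im[270:390,300:440],None,fx=5,fy=5,interpolation=cv2.INTER_CUBIC)
cv2.imwrite("pics/crop1.png",c)
def band(P,x0,x1,y0,y1,lo,hi,name):
    w=P[y0:y1,x0:x1].reshape(-1,3); w=w[np.isfinite(w[:,0])]; w=w[(w[:,2]>lo)&(w[:,2]<hi)]
    if len(w)<8: print(name,len(w)); return
    r=cv2.minAreaRect((w[:,:2]*1000).astype(np.float32)); print(name,len(w),w.mean(0).round(4),"rect mm",np.round(r[0],1),np.round(r[1],1),round(r[2],1))
band(P,394,414,300,340,.084,.097,"knob top")
band(P,394,414,300,340,.06,.097,"knob")
band(P,320,375,280,370,.100,.112,"cheeks")
band(P,320,375,280,370,.074,.081,"low walls+block")
band(P,320,375,280,375,.006,.014,"feet")
band(P,255,300,175,245,.038,.047,"rack top side")
band(P,255,300,175,245,.012,.047,"rack side")
d=np.load("scene0.npz"); P=d["P"]
band(P,140,265,290,352,.038,.047,"rack top scene")
band(P,140,265,290,352,.012,.05,"rack scene")
band(P,355,425,185,260,.100,.112,"cheeks scene")
band(P,375,408,275,310,.008,.05,"loose piece")
band(P,120,215,245,305,.01,.05,"lamp base")
E
```

```text
knob top 97 [ 0.6005 -0.1995  0.0897] rect mm [ 602.1 -198.1] [21.9 20.7] 18.7
knob 200 [ 0.5993 -0.2021  0.081 ] rect mm [ 601.3 -198.3] [22.7 21.9] 36.4
cheeks 381 [ 0.5019 -0.166   0.1048] rect mm [ 503.4 -161.9] [90.7 49. ] 70.2
low walls+block 615 [ 0.5028 -0.16    0.0774] rect mm [ 502.3 -164.4] [86.2 64.1] 70.2
feet 576 [ 0.4958 -0.198   0.0099] rect mm [ 522.8 -125.5] [248.8 104.1] 68.3
rack top side 302 [0.4815 0.2653 0.0422] rect mm [481.8 269.2] [179.3  64.8] 66.8
rack side 574 [0.4778 0.2597 0.034 ] rect mm [483.  272.1] [187.8  65.2] 66.7
rack top scene 863 [0.479  0.2758 0.04  ] rect mm [481.3 274. ] [179.3  67.2] 66.8
rack scene 4477 [0.497  0.2811 0.0278] rect mm [516.4 269.8] [199.5 136.2] 66.7
cheeks scene 177 [ 0.4993 -0.1584  0.1031] rect mm [ 501.6 -160.2] [87.4 52.2] 67.5
loose piece 544 [ 0.371  -0.0401  0.0159] rect mm [374.9 -43.6] [33.1 77.2] 67.1
lamp base 4214 [0.6301 0.2816 0.0285] rect mm [641.1 274.1] [167.9 264.8] 75.3
```

View pics/crop1.png

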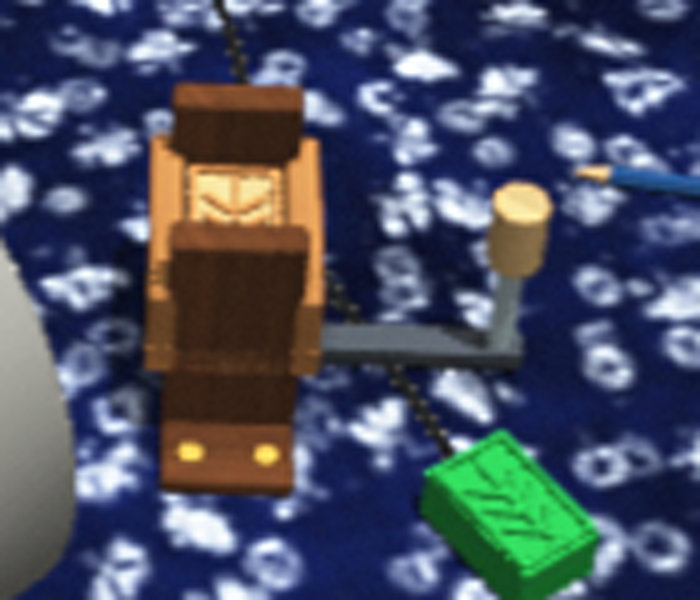

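The crop confirms it: the pale block with the leaf sits in the pocket between the dark cheeks, at about crop (232,200). The knob is at (520,230) on the grey bar, and the green block at (515,510) is the decoy. The nest is at about (0.502,-0.163) with its x axis at -19.6°. The rack is at (0.4815,0.272) with its long axis at 66.8°.

```bash
cat >> h.py <<'E'
def go(x,y,z,yaw_y,st=None):
    """turn (tool rotvec), then shift in the turned tool frame, cm; yaw_y = azimuth of tool y, deg"""
    st=st or get_state(); A=R.from_rotvec(st["tool_rot"]); a=np.radians(yaw_y)
    Y=np.array([np.cos(a),np.sin(a),0]); Z=np.array([0,0,-1.]); B=R.from_matrix(np.stack([np.cross(Y,Z),Y,Z],1))
    print("turn",(A.inv()*B).as_rotvec().round(4),"shift cm",(B.inv().apply(np.array([x,y,z])-st["tool_pos"])*100).round(2))
E
python3 - <<'E'
from h import *
go(.602,-.1985,.22,-19.6)
P=np.concatenate([np.load(n+"0.npz")["P"].reshape(-1,3) for n in("side","scene")])
P=P[np.isfinite(P[:,0])]
for x in np.arange(.36,.66,.03):
  print(round(x,2),[ (int(1000*np.percentile(w[:,2],98)) if len(w)>3 else None) for y in np.arange(-.06,.2,.03) for w in [P[(abs(P[:,0]-x)<.015)&(abs(P[:,1]-y)<.015)]]])
E
```

```text
turn [-1.700e-03 -6.000e-04 -8.648e-01] shift cm [50.93 21.23  8.3 ]
0.36 [18, 18, 2, 3, 2, 2, 2, 2, 3]
0.39 [19, 17, 1, 2, 3, 5, 5, 6, 5]
0.42 [18, 16, 5, 5, 6, 5, 5, 6, 5]
0.45 [6, 5, 5, 5, 5, 5, 5, 5, 8]
0.48 [5, 4, 5, 5, 4, 4, 4, 5, 42]
0.51 [4, 4, 4, 4, 4, 4, 4, 4, 5]
0.54 [5, 4, 3, 4, 3, 4, 3, 3, 3]
0.57 [4, 8, 8, 9, 8, 7, 9, 11, 14]
0.6 [4, 4, 4, 4, 4, 3, 3, 3, 22]
0.63 [4, 6, 12, 14, 11, 4, 4, 3, 31]
0.66 [4, 5, 11, 20, 23, 15, 4, 5, 30]
```

{"api": "step_arm", "payload": {"deltas": [[[0,0,0],[0,0,-0.173]],[[0,0,0],[0,0,-0.173]],[[0,0,0],[0,0,-0.173]],[[0,0,0],[0,0,-0.173]],[[0,0,0],[0,0,-0.173]],[[3.64,1.52,0.6],[0,0,0]],[[3.64,1.52,0.6],[0,0,0]],[[3.64,1.52,0.6],[0,0,0]],[[3.64,1.52,0.6],[0,0,0]],[[3.64,1.52,0.6],[0,0,0]],[[3.64,1.52,0.6],[0,0,0]],[[3.64,1.52,0.6],[0,0,0]],[[3.64,1.52,0.6],[0,0,0]],[[3.64,1.52,0.6],[0,0,0]],[[3.64,1.52,0.6],[0,0,0]],[[3.64,1.52,0.6],[0,0,0]],[[3.64,1.52,0.6],[0,0,0]],[[3.64,1.52,0.6],[0,0,0]],[[3.64,1.52,0.6],[0,0,0]]], "fingers": 5, "force": 80}}

```text
time: 2.48
tool_pos: [0.6031, -0.1978, 0.2192]
tool_rot: [-2.567, -1.811, 0.001]
force: [0.2, -0.9, 0.1]
finger_gap: 0.59
finger_force: 0.0
```

```bash
python3 - <<'E'
from h import *
go(.602,-.1985,.136,-19.6)
s,f=cam("wrist"); P=cloud(s,f); cv2.imwrite("pics/w1.png",s["frame"])
Q=P.reshape(-1,3); Q=Q[np.isfinite(Q[:,0])]
k=Q[(np.hypot(Q[:,0]-.602,Q[:,1]+.1985)<.03)&(Q[:,2]>.08)&(Q[:,2]<.1)]
if len(k): print("knob",len(k),k.mean(0), cv2.minAreaRect((k[:,:2]*1000).astype(np.float32)))
k=Q[(np.hypot(Q[:,0]-.502,Q[:,1]+.163)<.06)&(Q[:,2]>.1)&(Q[:,2]<.11)]
if len(k): print("cheeks",len(k), cv2.minAreaRect((k[:,:2]*1000).astype(np.float32)))
print(get_state()["q"])
E
```

```text
turn [-0.0008  0.0003 -0.    ] shift cm [-0.1  -0.08  8.32]
knob 1234 [ 0.60416045 -0.19501471  0.08989102] ((603.725830078125, -196.3798065185547), (20.877710342407227, 21.124162673950195), 56.444576263427734)
cheeks 5349 ((505.379638671875, -160.9164276123047), (85.79864501953125, 50.37481689453125), 70.20581817626953)
[ 0.48275572  0.46008498 -0.32573184  1.65733731  0.15777274  1.04943984
 -0.2244734 ]
```

View pics/w1.png

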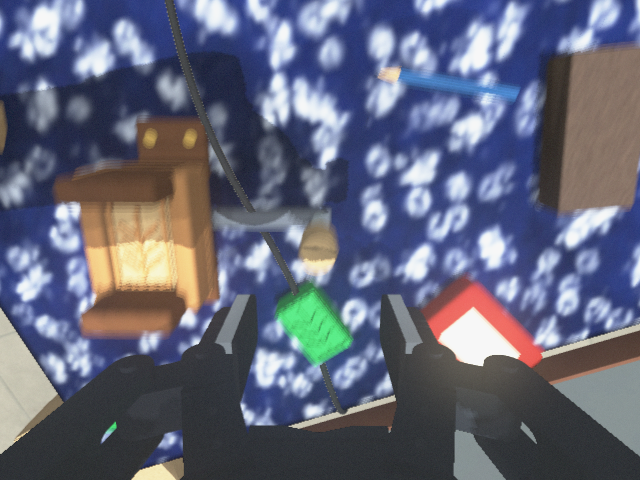

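The wrist view shows the knob at (318,245) lined up with the fingers, and the block in the nest at (140,245). I'll descend and grip the knob.

{"api": "step_arm", "payload": {"deltas": [[[0,0,2.05],[0,0,0]],[[0,0,2.05],[0,0,0]],[[0,0,2.05],[0,0,0]],[[0,0,2.05],[0,0,0]],[[0,0,0],[0,0,0]],[[0,0,0],[0,0,0]]]}}

```text
time: 3.28
tool_pos: [0.6031, -0.1989, 0.1383]
tool_rot: [2.566, 1.811, 0.001]
force: [-0.3, 0.8, -0.2]
finger_gap: 0.588
finger_force: 0.0
```

{"api": "step_arm", "payload": {"deltas": [[[0,0,0],[0,0,0]],[[0,0,0],[0,0,0]],[[0,0,0],[0,0,0]],[[0,0,0],[0,0,0]],[[0,0,0],[0,0,0]],[[0,0,0],[0,0,0]]], "fingers": 0, "force": 80}}

```text
time: 4.03
tool_pos: [0.6018, -0.1983, 0.1391]
tool_rot: [-2.566, -1.81, 0.003]
force: [-4.2, 2.3, 7.3]
finger_gap: 0.224
finger_force: 78.0
```

{"api": "step_arm", "payload": {"deltas": [[[0,0,-0.3],[0,0,0]],[[0,0,-0.3],[0,0,0]],[[0,0,-0.3],[0,0,0]],[[0,0,-0.3],[0,0,0]],[[0,0,-0.3],[0,0,0]],[[0,0,-0.3],[0,0,0]],[[0,0,-0.3],[0,0,0]],[[0,0,-0.1],[0,0,0]],[[0,0,0],[0,0,0]]]}}

```text
time: 5.15
tool_pos: [0.6018, -0.1984, 0.1604]
tool_rot: [-2.566, -1.81, 0.002]
force: [-6.2, 2.6, -4.5]
finger_gap: 0.223
finger_force: 79.2
```

```bash
python3 - <<'E'
from h import *
for n in ("side","wrist"):
    s,f=cam(n); P=cloud(s,f); Q=P.reshape(-1,3); Q=Q[np.isfinite(Q[:,0])]
    a=np.radians(-19.8); d=Q-[.5037,-.1612,0]; X=d[:,0]*np.cos(a)+d[:,1]*np.sin(a); Y=-d[:,0]*np.sin(a)+d[:,1]*np.cos(a)
    m=(abs(X)<.012)&(abs(Y)<.02)&(Q[:,2]>.03); print(n,m.sum(),np.percentile(Q[m,2],[10,50,90]))
    m=(abs(X)<.04)&(abs(Y)<.028)&(Q[:,2]>.088)&(Q[:,2]<.1); print(m.sum(), cv2.minAreaRect((Q[m,:2]*1000).astype(np.float32)))
print(get_state())
E
```

```text
side 198 [0.09230025 0.09444301 0.09680007]
374 ((503.94927978515625, -159.22901916503906), (52.025848388671875, 47.00706481933594), 70.51044464111328)
wrist 5355 [0.09316466 0.09439952 0.09643727]
12302 ((505.60382080078125, -162.4228973388672), (55.022300720214844, 44.63414764404297), 70.3061752319336)
{'time': 5.25, 'q': array([ 0.47949469,  0.51921023, -0.30781333,  1.70843503,  0.18664455,
        0.94519003, -0.24222853]), 'joint_velocities': array([-2.87113960e-03,  3.10357127e-04,  2.76284340e-04,  2.39369258e-03,
       -4.59196372e-04,  2.88205376e-05, -6.46471324e-04]), 'joint_efforts': array([ 4.95835338e-01, -5.34291816e+01, -2.78583147e+00, -2.70101327e+01,
        5.18623888e-01, -1.76765576e+00, -9.84235725e-03]), 'tool_pos': array([ 0.60178976, -0.19832918,  0.1603639 ]), 'tool_rot': array([-2.56558713, -1.8101614 ,  0.00264909]), 'force': array([-4.60995316,  3.04082583, -4.67712561]), 'torque': array([0.48931441, 1.12023524, 0.0413633 ]), 'finger_force': 79.22476541250944, 'finger_gap': 0.22372850091537885}
```

{"api": "step_arm", "payload": {"deltas": [[[0,0,-0.15],[0,0,0]],[[0,0,0],[0,0,0]]]}}

```text
time: 5.5
tool_pos: [0.6018, -0.1984, 0.1614]
tool_rot: [-2.566, -1.81, 0.002]
force: [-5.0, 2.5, -7.7]
finger_gap: 0.228
finger_force: 79.4
```

{"api": "step_arm", "payload": {"deltas": [[[0,0,0],[0,0,0]],[[0,0,0],[0,0,0]],[[0,0,0],[0,0,0]]], "fingers": 5}}

```text
time: 5.88
tool_pos: [0.6043, -0.1994, 0.1632]
tool_rot: [2.564, 1.808, 0.004]
force: [0.6, 0.7, 0.1]
finger_gap: 0.584
finger_force: 0.0
```

{"api": "step_arm", "payload": {"deltas": [[[0,0,-2],[0,0,0]],[[0,0,-2],[0,0,0]],[[0,0,-2],[0,0,0]],[[0,0,-1],[0,0,0]],[[0,0,0],[0,0,0]]], "fingers": 6.5}}

```text
time: 6.5
tool_pos: [0.6031, -0.1988, 0.2327]
tool_rot: [2.566, 1.81, 0.002]
force: [0.7, -0.4, -1.0]
finger_gap: 0.762
finger_force: 0.0
```

```bash
python3 - <<'E'
from h import *
go(.504,-.162,.180,-19.8)
s,f=cam("wrist"); P=cloud(s,f); Q=P.reshape(-1,3); Q=Q[np.isfinite(Q[:,0])]; cv2.imwrite("pics/w2.png",s["frame"])
a=np.radians(-19.8); d=Q-[.504,-.162,0]; X=d[:,0]*np.cos(a)+d[:,1]*np.sin(a); Y=-d[:,0]*np.sin(a)+d[:,1]*np.cos(a)
m=(abs(X)<.03)&(abs(Y)<.028)&(Q[:,2]>.088)&(Q[:,2]<.1); print(m.sum(), cv2.minAreaRect((Q[m,:2]*1000).astype(np.float32)),np.percentile(Q[m,2],90),"X",np.percentile(X[m],[1,99]))
m=(abs(X)<.04)&(abs(Y)<.05)&(Q[:,2]>.1)&(Q[:,2]<.11); print(cv2.minAreaRect((Q[m,:2]*1000).astype(np.float32)))
E
```

```text
turn [0.0022 0.0001 0.0036] shift cm [  0.11 -10.58   5.27]
6378 ((505.1163024902344, -162.4019317626953), (55.99523162841797, 46.057743072509766), 70.19488525390625) 0.09753245950071746 X [-0.01640274  0.01885991]
((505.2692565917969, -160.87759399414062), (85.76724243164062, 50.33313751220703), 69.76934814453125)
```

{"api": "step_arm", "payload": {"deltas": [[[0.1,-2.65,0],[0,0,0.0036]],[[0,-2.65,0],[0,0,0]],[[0,-2.65,0],[0,0,0]],[[0,-2.65,0],[0,0,0]],[[0,0,2.4],[0,0,0]],[[0,0,2.4],[0,0,0]],[[0,0,1.2],[0,0,0]],[[0,0,0.6],[0,0,0]],[[0,0,0],[0,0,0]],[[0,0,0],[0,0,0]]], "fingers": 4.8, "force": 50}}

```text
time: 7.8
tool_pos: [0.5038, -0.1621, 0.1661]
tool_rot: [2.569, 1.806, 0.001]
force: [0.4, -0.7, 0.4]
finger_gap: 0.561
finger_force: 0.0
```

```bash
python3 - <<'E'
from h import *
go(.5038,-.1628,.158,-19.8)
s,f=cam("side"); im=s["frame"]; c=cv2.resize(im[250:370,290:430],None,fx=5,fy=5,interpolation=cv2.INTER_CUBIC); cv2.imwrite("pics/s2.png",c)
E
```

```text
turn [0.0014 0.     0.0001] shift cm [-0.07  0.02  0.81]
```

View pics/s2.png

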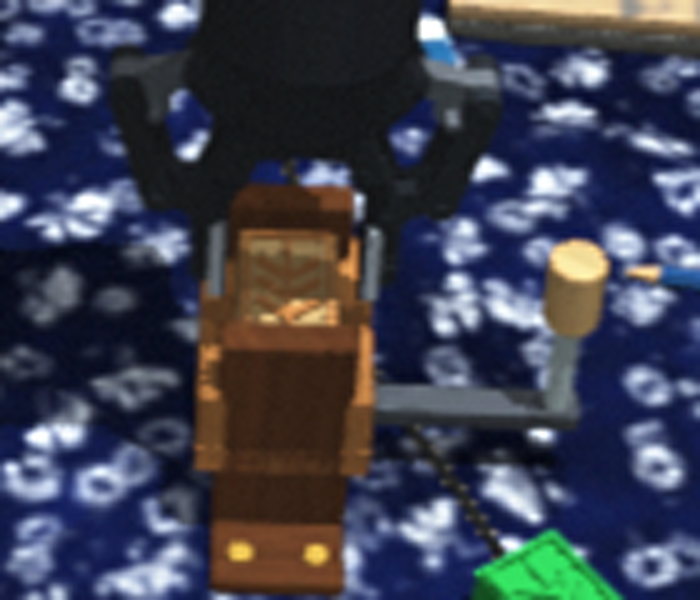

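The block is up, at crop (290,280), and the pads straddle it at (215,260) and (370,265). I'll lower slowly, watching for contact with the walls.

{"api": "step_arm", "payload": {"deltas": [[[-0.05,0,0.2],[0,0,0]],[[0,0,0.2],[0,0,0]],[[0,0,0.2],[0,0,0]],[[0,0,0],[0,0,0]]]}}

```text
time: 8.35
tool_pos: [0.5029, -0.1624, 0.1592]
tool_rot: [-2.57, -1.806, 0.0]
force: [0.4, -1.0, -0.8]
finger_gap: 0.563
finger_force: 0.0
```

{"api": "step_arm", "payload": {"deltas": [[[0,0,0.15],[0,0,0]],[[0,0,0.15],[0,0,0]],[[0,0,0],[0,0,0]]]}}

```text
time: 8.72
tool_pos: [0.503, -0.1624, 0.1563]
tool_rot: [-2.57, -1.806, 0.0]
force: [-0.1, 0.5, -0.2]
finger_gap: 0.563
finger_force: 0.0
```

{"api": "step_arm", "payload": {"deltas": [[[0,0,0.2],[0,0,0]],[[0,0,0],[0,0,0]]]}}

```text
time: 8.98
tool_pos: [0.503, -0.1624, 0.1542]
tool_rot: [-2.57, -1.806, 0.0]
force: [-0.0, -0.5, 0.0]
finger_gap: 0.564
finger_force: 0.0
```

{"api": "step_arm", "payload": {"deltas": [[[0,0,0],[0,0,0]],[[0,0,0],[0,0,0]],[[0,0,0],[0,0,0]],[[0,0,0],[0,0,0]]], "fingers": 0, "force": 50}}

```text
time: 9.48
tool_pos: [0.5031, -0.1625, 0.1544]
tool_rot: [2.57, 1.806, -0.0]
force: [-0.9, 0.5, -0.8]
finger_gap: 0.402
finger_force: 54.5
```

{"api": "step_arm", "payload": {"deltas": [[[0,0,-0.4],[0,0,0]],[[0,0,-0.8],[0,0,0]],[[0,0,-1.2],[0,0,0]],[[0,0,-2],[0,0,0]],[[0,0,-2],[0,0,0]],[[0,0,-1],[0,0,0]],[[0,0,0],[0,0,0]]]}}

```text
time: 10.35
tool_pos: [0.5035, -0.1626, 0.2294]
tool_rot: [2.569, 1.805, 0.002]
force: [0.5, -1.0, -1.1]
finger_gap: 0.407
finger_force: 54.5
```

```bash
python3 - <<'E'
from h import *
go(.49,.05,.15,-19.8)
s,f=cam("side"); P=cloud(s,f); c=cv2.resize(s["frame"][200:350,270:445],None,fx=4,fy=4,interpolation=cv2.INTER_CUBIC); cv2.imwrite("pics/s3.png",c)
E
```

```text
turn [ 0.002   0.0002 -0.    ] shift cm [19.55 -8.47  7.94]
```

View pics/s3.png

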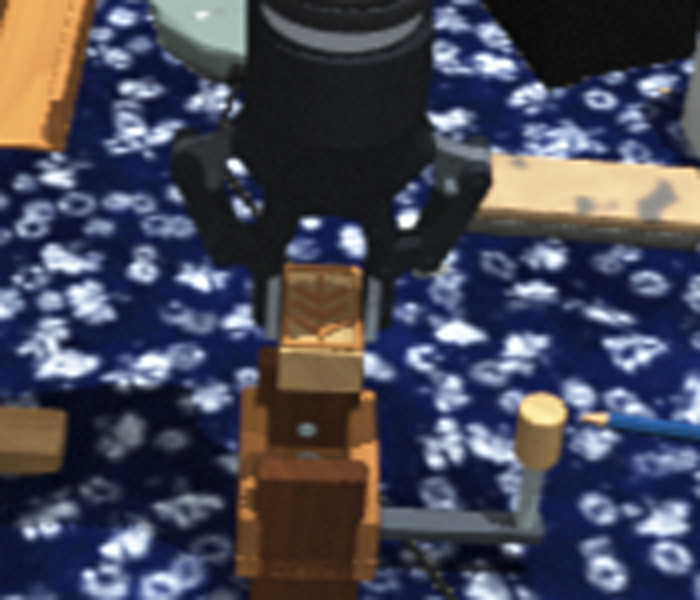

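The block is held level, at crop (320,310), and the pocket is empty. Next I'll carry it to the clear spot.

{"api": "step_arm", "payload": {"deltas": [[[1.6,-0.7,0],[0,0,0]],[[3.2,-1.4,0],[0,0,0]],[[3.2,-1.4,0],[0,0,0]],[[3.2,-1.4,0],[0,0,0]],[[3.2,-1.4,0],[0,0,0]],[[3.2,-1.4,0],[0,0,0]],[[1.9,-0.8,0],[0,0,0]],[[0,0,2],[0,0,0]],[[0,0,3.5],[0,0,0]],[[0,0,3.5],[0,0,0]],[[0,0,2.5],[0,0,0]],[[0,0,1.5],[0,0,0]],[[0,0,0.5],[0,0,0]],[[0,0,0],[0,0,0]]]}}

```text
time: 12.15
tool_pos: [0.4893, 0.0502, 0.0936]
tool_rot: [2.57, 1.807, 0.001]
force: [0.5, -0.1, -1.3]
finger_gap: 0.406
finger_force: 54.5
```

{"api": "step_arm", "payload": {"deltas": [[[0,0,0.2],[0,0,0]],[[0,0,0.2],[0,0,0]],[[0,0,0.2],[0,0,0]],[[0,0,0],[0,0,0]]]}}

```text
time: 12.65
tool_pos: [0.4891, 0.0497, 0.0873]
tool_rot: [2.57, 1.806, -0.0]
force: [0.4, 0.2, -0.3]
finger_gap: 0.407
finger_force: 54.5
```

{"api": "step_arm", "payload": {"deltas": [[[0,0,0.15],[0,0,0]],[[0,0,0.15],[0,0,0]],[[0,0,0],[0,0,0]]]}}

```text
time: 13.02
tool_pos: [0.4892, 0.0498, 0.0847]
tool_rot: [2.57, 1.806, -0.0]
force: [-0.6, -0.5, 3.8]
finger_gap: 0.401
finger_force: 55.0
```

{"api": "step_arm", "payload": {"deltas": [[[0,0,0.1],[0,0,0]],[[0,0,0],[0,0,0]]]}}

```text
time: 13.28
tool_pos: [0.4893, 0.0499, 0.0847]
tool_rot: [2.57, 1.806, -0.001]
force: [-4.5, -0.4, 14.0]
finger_gap: 0.407
finger_force: 56.2
```

{"api": "step_arm", "payload": {"deltas": [[[0,0,-0.1],[0,0,0]],[[0,0,0],[0,0,0]],[[0,0,0],[0,0,0]]], "fingers": 6}}

```text
time: 13.65
tool_pos: [0.4891, 0.0497, 0.0841]
tool_rot: [-2.57, -1.806, 0.0]
force: [0.1, -0.3, -0.3]
finger_gap: 0.703
finger_force: 0.0
```

{"api": "step_arm", "payload": {"deltas": [[[0,0,-2],[0,0,0]],[[0,0,-3],[0,0,0]],[[0,0,-4],[0,0,0]],[[0,0,-2],[0,0,0]],[[0,0,0],[0,0,-0.157]],[[0,0,0],[0,0,-0.157]],[[0,0,0],[0,0,-0.157]],[[0,0,0],[0,0,-0.157]],[[0,0,0],[0,0,-0.157]],[[0,0,0],[0,0,-0.157]],[[0,0,0],[0,0,-0.157]],[[0,0,0],[0,0,-0.157]],[[0,0,0],[0,0,-0.157]],[[0,0,0],[0,0,-0.157]],[[0,0,0],[0,0,0]]], "fingers": 8.5}}

```text
time: 15.52
tool_pos: [0.489, 0.0497, 0.1941]
tool_rot: [-0.544, -3.094, -0.0]
force: [-0.0, 0.2, -0.2]
finger_gap: 0.997
finger_force: 0.0
```

```bash
python3 - <<'E'
from h import *
s,f=cam("wrist"); P=cloud(s,f); Q=P.reshape(-1,3); Q=Q[np.isfinite(Q[:,0])]; cv2.imwrite("pics/w3.png",s["frame"])
m=(np.hypot(Q[:,0]-.489,Q[:,1]-.05)<.05)&(Q[:,2]>.02)&(Q[:,2]<.035); r=cv2.minAreaRect((Q[m,:2]*1000).astype(np.float32)); print("wrist",m.sum(),r,np.percentile(Q[m,2],[5,50,95]))
s,f=cam("scene"); P=cloud(s,f); Q=P.reshape(-1,3); Q=Q[np.isfinite(Q[:,0])]
m=(np.hypot(Q[:,0]-.489,Q[:,1]-.05)<.05)&(Q[:,2]>.02)&(Q[:,2]<.035); print("scene",m.sum(),cv2.minAreaRect((Q[m,:2]*1000).astype(np.float32)))
s,f=cam("side"); P=cloud(s,f); Q=P.reshape(-1,3); Q=Q[np.isfinite(Q[:,0])]
m=(np.hypot(Q[:,0]-.489,Q[:,1]-.05)<.05)&(Q[:,2]>.02)&(Q[:,2]<.035); print("side",m.sum(),cv2.minAreaRect((Q[m,:2]*1000).astype(np.float32)))
go(.489,.05,.080,70.2); print(get_state()["q"])
E
```

```text
wrist 4524 ((490.50531005859375, 50.76814651489258), (56.077674865722656, 36.03718185424805), 70.15399169921875) [0.02352394 0.0253152  0.02779778]
scene 369 ((487.3326721191406, 51.58589172363281), (55.90645980834961, 38.82893753051758), 69.79523468017578)
side 302 ((489.4635314941406, 49.614097595214844), (60.43990707397461, 35.76897048950195), 70.24415588378906)
turn [-0.0001 -0.0001 -0.0028] shift cm [ 0.02  0.02 11.43]
[ 0.46273566  0.30880246 -0.75958319  2.01094927  0.26607383  0.92083305
  0.78621151]
```

View pics/w3.png

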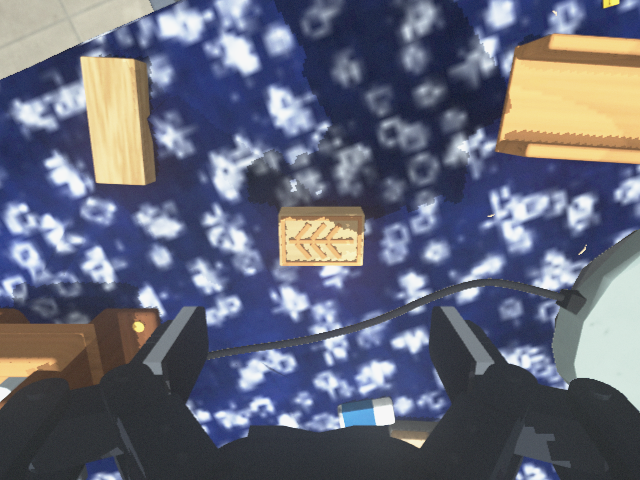

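The block lies flat with its carving up at (321,240), midway between the open fingers. I'll go down and take it by its ends.

{"api": "step_arm", "payload": {"deltas": [[[0,0.05,3],[0,0,-0.003]],[[0,0,3.5],[0,0,0]],[[0,0,3],[0,0,0]],[[0,0,1.5],[0,0,0]],[[0,0,0.7],[0,0,0]],[[0,0,0],[0,0,0]]]}}

```text
time: 16.42
tool_pos: [0.4897, 0.0504, 0.0777]
tool_rot: [0.537, 3.095, 0.0]
force: [0.8, 0.5, 0.3]
finger_gap: 0.996
finger_force: 0.0
```

{"api": "step_arm", "payload": {"deltas": [[[0,0,0],[0,0,0]],[[0,0,0],[0,0,0]],[[0,0,0],[0,0,0]],[[0,0,0],[0,0,0]]], "fingers": 0, "force": 50}}

```text
time: 16.92
tool_pos: [0.4901, 0.0504, 0.0785]
tool_rot: [0.537, 3.093, 0.0]
force: [-1.6, -0.7, 5.3]
finger_gap: 0.644
finger_force: 53.4
```

{"api": "step_arm", "payload": {"deltas": [[[0,0,-0.5],[0,0,0]],[[0,0,-1.5],[0,0,0]],[[0,0,-2.5],[0,0,0]],[[0,0,-2.5],[0,0,0]],[[0,0,-2],[0,0,0]],[[0,0,0],[0,0,0]]]}}

```text
time: 17.68
tool_pos: [0.4904, 0.0505, 0.1693]
tool_rot: [0.536, 3.091, 0.001]
force: [0.4, -0.5, -1.5]
finger_gap: 0.641
finger_force: 52.9
```

```bash
python3 - <<'E'
from h import *
s,f=cam("wrist"); P=cloud(s,f); Q=P.reshape(-1,3); Q=Q[np.isfinite(Q[:,0])]
m=(np.hypot(Q[:,0]-.489,Q[:,1]-.05)<.05)&(Q[:,2]>.08)&(Q[:,2]<.15); print("wrist",m.sum(),Q[m].min(0),Q[m].max(0),np.percentile(Q[m,2],[5,50,95]))
m=(np.hypot(Q[:,0]-.48,Q[:,1]-.27)<.12)&(Q[:,2]>.038)&(Q[:,2]<.047); print("rack",m.sum(),cv2.minAreaRect((Q[m,:2]*1000).astype(np.float32)))
s,f=cam("scene"); P=cloud(s,f); Q=P.reshape(-1,3); Q=Q[np.isfinite(Q[:,0])]
d=Q-[.4815,.272,0]; a=np.radians(66.8); v=-d[:,0]*np.sin(a)+d[:,1]*np.cos(a); u=d[:,0]*np.cos(a)+d[:,1]*np.sin(a)
m=(abs(v)<.05)&(abs(u)<.1)&(Q[:,2]>.036)&(Q[:,2]<.047); print("scene u,v",np.percentile(u[m],[0.5,99.5]),np.percentile(v[m],[0.5,99.5]))
go(.4815,.272,.18,66.8)
E
```

```text
wrist 24065 [0.46337127 0.00442698 0.09160271] [0.51688553 0.0993066  0.14999866] [0.1019391  0.11713031 0.14677562]
rack 2895 ((457.6142272949219, 212.07647705078125), (47.265235900878906, 64.5182113647461), 66.81737518310547)
scene u,v [-0.08658563  0.09043551] [-0.03216536  0.03370291]
turn [-0.0005  0.0002  0.0614] shift cm [ 9.44 20.1  -1.26]
```

{"api": "step_arm", "payload": {"deltas": [[[0,0,0],[0,0,0.061]],[[1.2,2.6,0],[0,0,0]],[[1.8,3.8,0],[0,0,0]],[[1.8,3.8,0],[0,0,0]],[[1.8,3.8,0],[0,0,0]],[[1.6,3.5,0],[0,0,0]],[[1.24,2.6,0],[0,0,0]],[[0,0,2],[0,0,0]],[[0,0,1.5],[0,0,0]],[[0,0,0],[0,0,0]],[[0,0,0],[0,0,0]]]}}

```text
time: 19.15
tool_pos: [0.4819, 0.2712, 0.1321]
tool_rot: [-0.633, -3.077, 0.001]
force: [0.2, -0.0, 0.1]
finger_gap: 0.64
finger_force: 53.0
```

```bash
python3 - <<'E'
from h import *
go(.4815,.272,.085,66.8)
s,f=cam("scene"); P=cloud(s,f); c=cv2.resize(s["frame"][200:370,110:310],None,fx=3.5,fy=3.5,interpolation=cv2.INTER_CUBIC); cv2.imwrite("pics/c4.png",c)
E
```

```text
turn [-0.0007  0.     -0.001 ] shift cm [0.07 0.06 4.71]
```

View pics/c4.png

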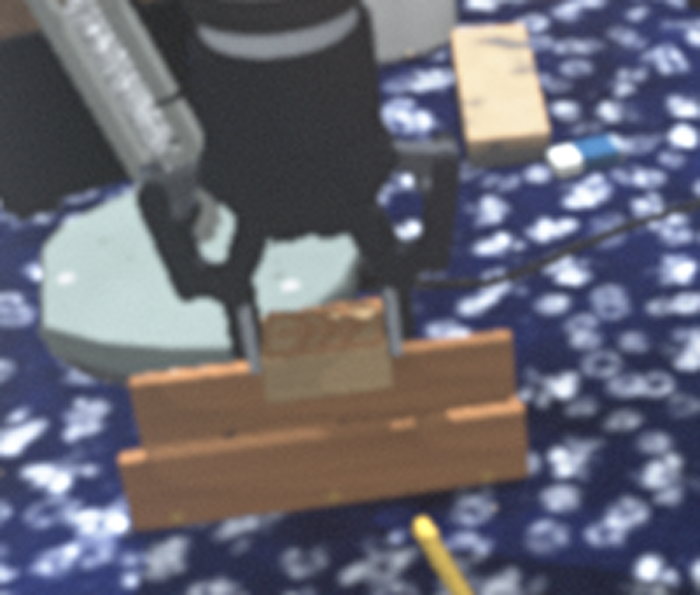

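The block is level over the trough at (325,355), roughly central. I'll lower it.

{"api": "step_arm", "payload": {"deltas": [[[0.05,0.05,1],[0,0,0]],[[0,0,1.2],[0,0,0]],[[0,0,1.2],[0,0,0]],[[0,0,0.6],[0,0,0]],[[0,0,0],[0,0,0]]]}}

```text
time: 19.82
tool_pos: [0.481, 0.2727, 0.0917]
tool_rot: [-0.63, -3.077, 0.001]
force: [-0.4, -0.3, -1.1]
finger_gap: 0.639
finger_force: 53.0
```

{"api": "step_arm", "payload": {"deltas": [[[0,0,0.2],[0,0,0]],[[0,0,0.2],[0,0,0]],[[0,0,0.15],[0,0,0]],[[0,0,0],[0,0,0]]]}}

```text
time: 20.32
tool_pos: [0.4813, 0.2728, 0.0868]
tool_rot: [0.631, 3.078, -0.0]
force: [-0.1, -0.5, -0.1]
finger_gap: 0.642
finger_force: 53.0
```

{"api": "step_arm", "payload": {"deltas": [[[0,0,0.12],[0,0,0]],[[0,0,0.1],[0,0,0]],[[0,0,0],[0,0,0]]]}}

```text
time: 20.7
tool_pos: [0.4814, 0.2729, 0.0846]
tool_rot: [0.631, 3.078, -0.0]
force: [-0.2, 0.3, -0.3]
finger_gap: 0.643
finger_force: 53.0
```

{"api": "step_arm", "payload": {"deltas": [[[0,0,0.08],[0,0,0]],[[0,0,0],[0,0,0]]]}}

```text
time: 20.95
tool_pos: [0.4813, 0.2729, 0.0845]
tool_rot: [0.631, 3.077, -0.001]
force: [-1.5, -1.3, 5.3]
finger_gap: 0.643
finger_force: 53.6
```

Contact with the floor. I'll release, retreat and check.

{"api": "step_arm", "payload": {"deltas": [[[0,0,0],[0,0,0]],[[0,0,0],[0,0,0]],[[0,0,0],[0,0,0]],[[0,0,-1],[0,0,0]],[[0,0,-3],[0,0,0]],[[0,0,-4],[0,0,0]],[[0,0,-4],[0,0,0]],[[0,0,0],[0,0,0]]], "fingers": 8.3}}

```text
time: 21.95
tool_pos: [0.4829, 0.2745, 0.2078]
tool_rot: [0.63, 3.072, 0.007]
force: [0.3, -1.3, -0.1]
finger_gap: 0.974
finger_force: 0.0
```

```bash
python3 - <<'E'
from h import *
s,f=cam("wrist"); P=cloud(s,f); Q=P.reshape(-1,3); Q=Q[np.isfinite(Q[:,0])]; cv2.imwrite("pics/w5.png",s["frame"])
d=Q-[.4815,.272,0]; a=np.radians(66.8); v=-d[:,0]*np.sin(a)+d[:,1]*np.cos(a); u=d[:,0]*np.cos(a)+d[:,1]*np.sin(a)
m=(abs(v)<.022)&(abs(u)<.05)&(Q[:,2]>.024)&(Q[:,2]<.05); print(m.sum(),cv2.minAreaRect((Q[m,:2]*1000).astype(np.float32)),np.percentile(Q[m,2],[5,50,95]))
print(get_state()["force"],get_state()["time"])
E
```

```text
4340 ((481.4156799316406, 272.57635498046875), (55.976844787597656, 35.8474235534668), 67.51542663574219) [0.02942941 0.0312437  0.03380777]
[-0.2395089   0.31170089 -0.4050032 ] 22.0
```

View pics/w5.png

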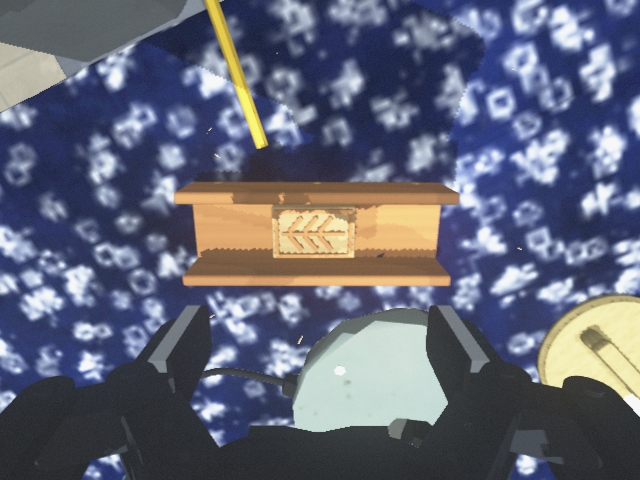

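The block lies flat on the rack's floor with its carving up, lengthwise and central at (314,232). Its top is at about 32 mm, and the gripper is clear.

```bash
python3 -c "
from workcell import hand_in; print(hand_in())"
```

```text
the job is handed in; nothing more can be done
None
```

The job is handed in at about 22 s: the block was knocked out, set down flat on the table and released, then re-gripped by its ends and laid in the rack flat, carved face up, lengthwise and central; the hand-in returned no verdict.

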